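# Unlatch the parcel compartment

## Task

Open the parcel compartment on the mail room bench: loosen the black clamp knob on its latch, slide the latch well clear of the door, and tighten the knob again just hand-tight, about a quarter turn past the point where it begins to grip, so that the latch holds firm against a tug. Then swing the door wide open by its handle, past 60 degrees, let go, and leave the parcel, the tape and the mug where they are.

Things in the scene. Friction and masses are not known exactly. Their poses are not given: they have to be found in the camera images.
- locker: Stainless parcel compartment fixed to the bench, 280 deep (x) x 420 wide (y) x 170 mm high. Origin: bench level, mid-width, on the front frame's plane. x points into it, away from the robot, y left, z up; yawed up to 0.25 rad. The door covers y = -150 to +70 mm. On top, along the front edge, a rail runs in y, its centre line 35 mm behind the front plane, its top at 180 mm; it carries the latch.
- latch (a joint): Slide of the latch carriage along the rail (m), growing towards the locker's +y, 0 to 0.070. Starts latched, 0 to 0.012; the tongue clears the door's free edge from 0.032 on. Loose it slides with about 3 N; each rad of the knob past its bite adds roughly 20 N. Carriage: dark steel block 50 (x) x 56 (y) x 20 mm, top 202 mm above the bench, the clamp knob on it; it may be slid by the gripped knob.
- latch_tongue (a point): Centre of the steel tongue of the latch, 6 (x) x 24 (y) x 37 mm (z), which hangs from the carriage in front of the door's upper edge, 4 mm off the door's face, and blocks it. Moves with joint latch.
- clamp_knob: Black clamp knob on the carriage, vertical axis: disc 48 mm across, 8 mm high, on it a grip bar 46 long (its own x), 14 wide (y), 34 mm high. Origin on the axis under the disc, about 206 mm above the bench. Clockwise from above tightens (and sinks it 1 mm per rad), anticlockwise loosens. Found tight, 0.7 to 3.2 rad past where it begins to bite; that point differs each time. Needs regrasping.
- knob_grip (a point): Point on the knob's axis 30 mm above the disc's underside (12 mm below the bar's top): the height to grip. Turning takes 0.1 to 0.3 N m, tight or loose, so the twist tells little: feel for the bite by tugging the carriage along the rail by the gripped knob (8 N or so). It stays where it is turned. It can be unscrewed some 3.5 rad beyond the bite.
- rail: Aluminium rail on the locker's top under the carriage, 36 (x) x 200 (y) x 10 mm, fixed, with a brass strip along its middle on which the knob's screw presses. Origin under its centre. It sits up to 1 mm higher or lower each time, which shifts the bite. The screw presses with about 34 N per rad past the bite: right from 0.8 to 2.6 rad, over-tight beyond.
- door (a joint): Hinge of the door (rad): 0 = shut, grows as it opens towards the robot (anticlockwise seen from above), ends at 1.9. Light, stays where it is left; no catch besides the latch.
- door_handle (a point): Middle of the door's pull: horizontal dark steel round bar 11 mm thick, 91 mm long, 40 mm in front of the door's face, 142 mm above the bench (28 mm under the locker's top), 110 mm from the hinge. x axis square to the door (into the locker when shut), y along the bar to the free edge. Grip it from above, fingers before and behind it, gripper open 40 to 45 mm only as the door is close behind.
- door_hinge (a point): On the door's vertical hinge axis, which is at its right edge, at handle height (142 mm). The door is 220 wide x 145 high x 14 mm thick, lower edge 20 mm above the bench, top edge 5 mm under the locker's top.
- parcel: Bystander: cardboard parcel 110 x 90 x 70 mm on the bench to the left of the locker. Origin under its centre.
- tape: Bystander: roll of clear tape lying flat on the locker's top, 90 mm across, 48 mm high. Origin under its centre.
- mug: Bystander: white mug, 76 mm across, 90 mm high, on the bench to the right of the locker. Origin under its centre.

How it is judged:
On the way, in this order (a step that is already met when the one before it is completed fails the run):
1. the latch is slid clear of the door (value of joint latch above 0.036 m), for 0.2 s.
2. the knob is tightened again with the latch clear (value of joint latch above 0.036 m and contact force between clamp_knob and rail between 25 and 90 N), for 0.2 s.
3. the door is swung open (value of joint door above 1 rad), for 0.2 s.
At the end, for the whole second after the job is handed in: The latch joint is beyond 0.036 m (tongue at least 4 mm past the door's edge), the knob's screw presses on the rail with 25 to 90 N (about 0.8 to 2.6 rad past the bite), and the door is open by more than 1.0 rad and at rest (all of step 2 and value of joint door above 1 rad and velocity of joint door between -0.05 and 0.05 rad/s); the robot touches nothing.
It fails at once if the parcel is moved by more than 25 mm or tipped (distance of parcel from where it was at the start of the episode above 0.025 m or angle between parcel's own z axis and vertical above 0.35 rad).
It fails at once if the tape is moved by more than 25 mm or tipped (distance of tape from where it was at the start of the episode above 0.025 m or angle between tape's own z axis and vertical above 0.35 rad).
It fails at once if the mug is moved by more than 25 mm or tipped (distance of mug from where it was at the start of the episode above 0.025 m or angle between mug's own z axis and vertical above 0.35 rad).
It also fails if it takes over 72 s, if anything falls off the work surface, if the arm or the gripper's body presses on something with over 40 N, if the wrist force passes 120 N, or if a joint passes its speed limit or range.

## Robot

A 6-joint arm with a two-finger parallel gripper is mounted at the origin on the work surface. World frame = base frame: x ahead of the robot, y to its left, z up, the work surface at z = 0. Lengths are in m, angles in rad, forces in N, time in s.
With the tool pointing down it reaches from about 0.3 to 0.775 m from the base axis. Payload 14.6 kg.
Tool frame: the origin (TCP) lies on the centre line of the jaws, within the pads' length; the fingertips stand 11 mm ahead of it and the grasp point (between the pads) lies 8 mm behind it; y points along the fingers, x is the direction in which the jaws open and shut, and the axes are right-handed (so a half turn about y gives the same grasp; the last joint's range is limited). The gripper opens to 94 mm and grips with 3 to 60 N. Pads are 16 mm wide; open, the fingers measure 119 mm over their backs; the gripper's body (75 mm by 177 mm) begins 78 mm behind the grasp point.
Start: joints at [1.247, 0.3, 1.521, -0, 1.321, -0.067], TCP at [0.14, 0.532, 0.216] pointing down, gripper open.
Joint ranges: [-3.03, 3.03], [-0.79, 2.21], [0.23, 2.52], [-1.04, 4.18], [0, 3.07], [-2.55, 2.55]. Speed limits (rad/s): [2.22, 2.22, 2.57, 3.14, 3.14, 3.14].

## Interface

Orientations are given as [roll, pitch, yaw] about the fixed x, y, z axes, in that order (R = Rz(yaw) Ry(pitch) Rx(roll)).
In Python, from station import ctrl, imaging gives the robot as it stands. The module is installed in compiled form; this text tells all that it offers.
- The arm moves only by the tool apply_moves, never from a script. Its argument "deltas" is a list of rows, each an object with "dp": the shift along the tool's x, y, z in m, a list of three; "roll": the turn about the tool's y in rad; "grip": the closure, from -1 (fully open) to 1 (shut). In form: [{"dp": [tx, ty, tz], "roll": roll, "grip": grip}, ...]. A call has 1 to 10 rows; each row shifts and turns the commanded pose from where the row before left it, along the tool's axes as they then stand; what a row does not reach is not made up. A row lasts 1/8 s, in which the tool goes at most 62.5 mm and 10.7 degrees, less where a joint would pass 70% of its speed; a pose out of reach is approached as far as the arm can. A call with a gripper value outside its range is refused whole. The fingers move at their own pace and stop on an object; "newtons" is the grip in N (left out, the last holds). Time passes only in rows, so rows that do not move let the fingers close. It gives the time, the measured TCP pose, the force and the opening at its end, in the units of the state.
- ctrl.get_obs(): the state, without advancing time (a new reading comes with each control period).
- imaging.camera(name): name is "scene" or "top"; returns the picture (480x640x3 uint8, blue, green, red); there is no depth.
- imaging.camera_info(name): a dict with "K" (3x3 intrinsics, pixels), "world_from_camera" (4x4, takes a point from camera to world coordinates). Camera axes: x right, y down, z forward; pixel columns grow to the right and rows downward; lengths in m; the calibration is good to about 2 mm. A picture is of the moment at which its call begins. camera_info takes no time and is no camera call.
- ctrl.hand_in(): hands the job in, once; it reports no verdict.
The state is a dict: "time_s": time; "qpos": joint angles; "joint_vel": joint speeds; "tau": joint torques, N m; "ee_pos": TCP position; "eef_rot": TCP orientation; "force": force on the tool from outside, world axes, zero at the start; "moment": the same for the moment, N m; "grip_width": finger opening in m.
Only numpy, scipy, OpenCV 4.12 (cv2) and the standard library are available. Lean on these libraries where they do the work, as an engineer would, in place of code of your own. Each camera call takes 0.05 s, during which the arm holds its last target. There are 200 camera calls.

## Working session

There is one attempt and no reset: what is moved stays moved. The work goes in short steps, Python scripts to look and compute and a tool call to move; the robot and the scene stay as the last step left them, time stands still between calls to the robot, and variables do not carry over. Pictures are saved under pics/ and viewed, about 8 in all and at most 12, crops included, and the job is handed in when it is done.

Besides the shell and the picture viewer there is one more tool, called after "Emit:" as a command line: name --argument value ..., lists and objects as JSON in quotes. apply_moves: Moves the arm, as the interface text tells. Its arguments: {"type":"object","properties":{"deltas":{"type":"array"},"newtons":{"type":"number"}},"required":["deltas"]}

```bash
mkdir -p pics; python3 - <<'E'
from station import ctrl, imaging
import cv2,numpy as np
np.set_printoptions(precision=4,suppress=True)
print(ctrl.get_obs())
for n in("scene","top"):
    im=imaging.camera(n);cv2.imwrite(f"pics/{n}0.png",im)
    i=imaging.camera_info(n);print(n,np.array(i["K"]),np.array(i["world_from_camera"]))
E
```

```text
{'time_s': 0.0, 'qpos': array([ 1.2474,  0.3005,  1.5216, -0.    ,  1.3207, -0.0666]), 'joint_vel': array([-0.001 , -0.0017,  0.0016,  0.0008, -0.0003,  0.0005]), 'tau': array([ -0.0002, -53.1792, -35.2746,   0.0708,   0.0242,  -0.0001]), 'ee_pos': array([0.1396, 0.5317, 0.2159]), 'eef_rot': array([-1.5707,  0.0012,  1.314 ]), 'force': array([ 0.745 ,  0.0787, -0.0266]), 'moment': array([ 0.0044, -0.006 , -0.0265]), 'grip_width': 0.09390868465437265}
scene [[443.0142   0.     319.2139]
 [  0.     443.0142 235.608 ]
 [  0.       0.       1.    ]] [[ 0.1094  0.6605 -0.7428  1.3204]
 [ 0.994  -0.0697  0.0843 -0.0716]
 [ 0.0039 -0.7476 -0.6642  0.7496]
 [ 0.      0.      0.      1.    ]]
top [[533.7372   0.     317.4147]
 [  0.     533.7372 238.7207]
 [  0.       0.       1.    ]] [[ 0.0248 -0.9928  0.1174  0.5095]
 [-0.9995 -0.0268 -0.0152  0.0239]
 [ 0.0182 -0.1169 -0.993   1.3517]
 [ 0.      0.      0.      1.    ]]
```

View pics/scene0.png

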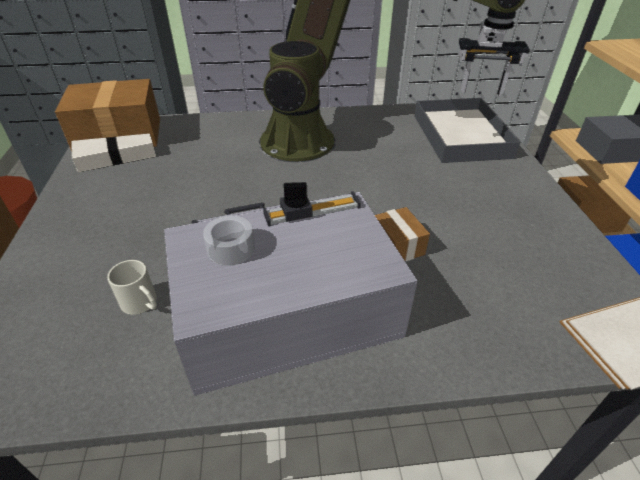

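View pics/top0.png

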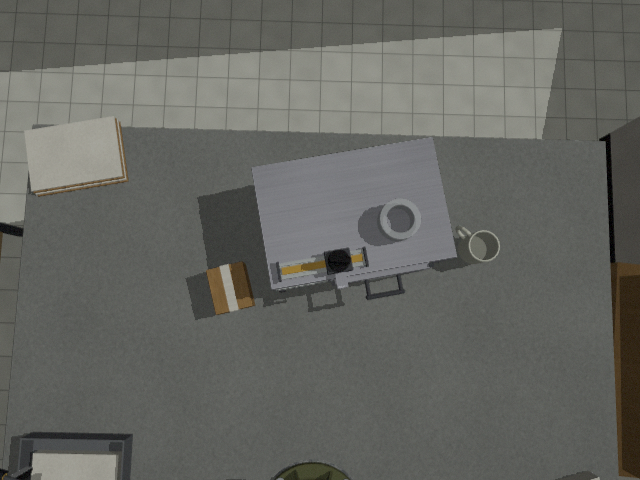

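The top view shows the locker's front edge from about (272,290) to (457,260), the knob near (339,260), the handle near (384,290), tape at (400,219), mug at (484,246) and parcel at (231,288). I'll zoom in for the details.

```bash
cat > h.py <<'E'
import cv2,numpy as np
from station import ctrl, imaging
np.set_printoptions(precision=4,suppress=True)
def ray(n,uv,z):
    i=imaging.camera_info(n);K=np.array(i["K"]);T=np.array(i["world_from_camera"])
    d=T[:3,:3]@np.linalg.solve(K,[uv[0],uv[1],1.]);o=T[:3,3]
    return o+d*(z-o[2])/d[2]
def pix(n,p):
    i=imaging.camera_info(n);K=np.array(i["K"]);T=np.linalg.inv(np.array(i["world_from_camera"]))
    q=K@(T[:3,:3]@np.array(p)+T[:3,3]);return q[:2]/q[2]
E
python3 - <<'E'
from h import *
a=cv2.imread("pics/top0.png")[225:315,260:420]; b=cv2.imread("pics/scene0.png")[170:240,220:380]
o=np.vstack([cv2.resize(a,(800,450),interpolation=cv2.INTER_CUBIC)])
cv2.imwrite("pics/c1.png",np.clip(o*1.6,0,255).astype('uint8'))
# locker top corners at z=.17
for p in [(272,290),(457,260),(432,138),(253,167)]: print(p,ray("top",p,.17))
g=cv2.imread("pics/top0.png").astype(int)
for n,(x0,x1,y0,y1),th in [("dark",(300,370,240,285),25)]:
    m=(g.max(2)<th).astype('uint8'); mm=np.zeros_like(m); mm[y0:y1,x0:x1]=m[y0:y1,x0:x1]
    k,l,s,c=cv2.connectedComponentsWithStats(mm)
    print([(list(s[i]),c[i]) for i in range(1,k) if s[i][4]>10])
E
```

```text
(272, 290) [0.5329 0.103  0.17  ]
(457, 260) [ 0.6098 -0.3066  0.17  ]
(432, 138) [ 0.8884 -0.2507  0.17  ]
(253, 167) [0.8085 0.1555 0.17  ]
[([np.int32(328), np.int32(250), np.int32(22), np.int32(22), np.int32(280)], array([337.7929, 260.4607]))]
```

View pics/c1.png

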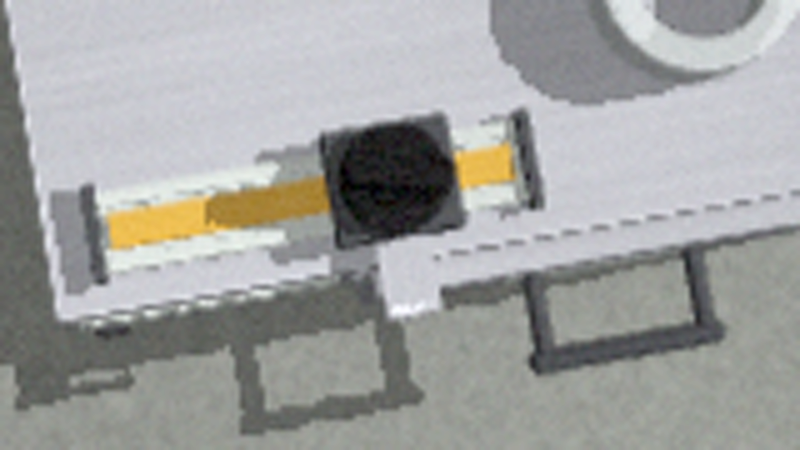

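The crop shows the knob disc on the carriage at crop (395,178), the front plane as the dashed door gap, and the handle bar from (540,362) to (715,332). Next I need the bar's angle, with contrast stretched.

```bash
python3 - <<'E'
from h import *
a=np.mean([imaging.camera("top").astype(float) for _ in range(6)],0)[240:282,315:365]; b=np.mean([imaging.camera("scene").astype(float) for _ in range(6)],0)[175:225,270:325]
f=lambda x:cv2.resize(np.clip(x*6,0,255).astype('uint8'),(400,400),interpolation=cv2.INTER_NEAREST)
cv2.imwrite("pics/c2.png",np.hstack([f(a),f(b)]))
L=[ray("top",p,.17) for p in [(272,290),(346,276.6),(420,263.4)]]
d=L[0]-L[2];print("yaw",np.arctan2(-d[0],d[1]),L)
A=ray("top",(260+540/5,225+362/5),.142);B=ray("top",(260+715/5,225+332/5),.142)
print("handle",A,B,(A+B)/2,np.linalg.norm(A-B),np.arctan2(-(A-B)[0],(A-B)[1]))
print("disc",ray("top",(260+395/5,225+178/5),.216))
E
```

```text
yaw 0.20283319313832954 [array([0.5329, 0.103 , 0.17  ]), array([ 0.5665, -0.0595,  0.17  ]), array([ 0.6001, -0.2238,  0.17  ])]
handle [ 0.5223 -0.1121  0.142 ] [ 0.5377 -0.1912  0.142 ] [ 0.53   -0.1516  0.142 ] 0.08064157237856528 0.19313167210264237
disc [ 0.598  -0.0407  0.216 ]
```

View pics/c2.png

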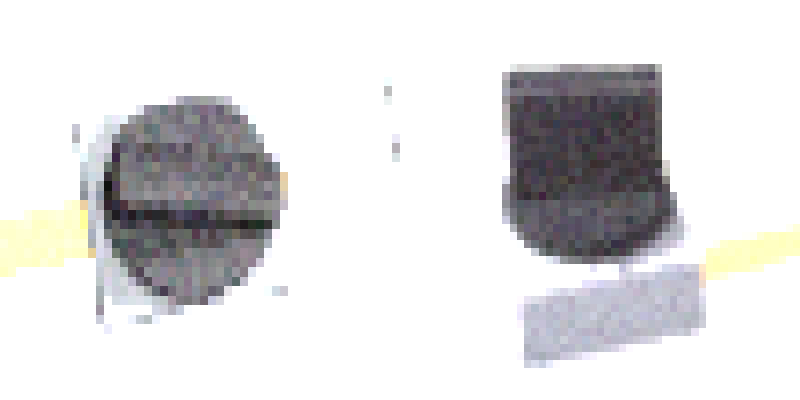

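Yaw is about 0.20 rad and the locker origin about (0.575, -0.103). The handle prediction from that matches the measured point to about 1 mm. The knob axis is at (0.598, -0.041), its bar at about 1.49 rad in world, so the jaw yaw should be -0.08. Moving above it now.

Emit:
apply_moves --deltas '[{"dp": [-0.0243,-0.0084,-0.0327],"roll": 0,"grip": -1},{"dp": [-0.0243,-0.0084,-0.0327],"roll": 0,"grip": -1},{"dp": [-0.0243,-0.0084,-0.0327],"roll": 0,"grip": -1},{"dp": [-0.0243,-0.0084,-0.0327],"roll": 0,"grip": -1},{"dp": [-0.0243,-0.0084,-0.0327],"roll": 0,"grip": -1},{"dp": [-0.0243,-0.0084,-0.0327],"roll": 0,"grip": -1},{"dp": [-0.0243,-0.0084,-0.0327],"roll": 0,"grip": -1},{"dp": [-0.0243,-0.0084,-0.0327],"roll": 0,"grip": -1},{"dp": [-0.0243,-0.0084,-0.0327],"roll": 0,"grip": -1},{"dp": [-0.0243,-0.0084,-0.0327],"roll": 0,"grip": -1}]'

```text
time_s: 1.95
ee_pos: [0.3949, 0.2127, 0.3009]
eef_rot: [-1.571, -0.0, 1.314]
force: [0.6, 0.8, -0.5]
grip_width: 0.0938
```

Emit:
apply_moves --deltas '[{"dp": [-0.0243,0,-0.0327],"roll": 0,"grip": -1},{"dp": [-0.0243,0,-0.0327],"roll": 0,"grip": -1},{"dp": [-0.0243,0,-0.0327],"roll": 0,"grip": -1},{"dp": [-0.0243,0,-0.0327],"roll": 0,"grip": -1},{"dp": [-0.0243,0,-0.0327],"roll": 0,"grip": -1},{"dp": [-0.0243,0,-0.0327],"roll": 0,"grip": -1},{"dp": [-0.0243,0,-0.0327],"roll": 0,"grip": -1},{"dp": [-0.0243,0,-0.0327],"roll": 0,"grip": -1}]'

```text
time_s: 2.95
ee_pos: [0.5986, -0.0418, 0.3004]
eef_rot: [-1.571, -0.0, 1.314]
force: [1.0, 0.7, 0.3]
grip_width: 0.0941
```

Emit:
apply_moves --deltas '[{"dp": [0,0,0],"roll": 0.174,"grip": -1},{"dp": [0,0,0],"roll": 0.174,"grip": -1},{"dp": [0,0,0],"roll": 0.174,"grip": -1},{"dp": [0,0,0],"roll": 0.174,"grip": -1},{"dp": [0,0,0],"roll": 0.174,"grip": -1},{"dp": [0,0,0],"roll": 0.174,"grip": -1},{"dp": [0,0,0],"roll": 0.174,"grip": -1},{"dp": [0,0,0],"roll": 0.174,"grip": -1},{"dp": [0,0,0],"roll": 0,"grip": -1}]'

```text
time_s: 4.08
ee_pos: [0.5979, -0.0406, 0.3004]
eef_rot: [-1.571, 0.0, -0.077]
force: [0.5, -1.0, 0.1]
grip_width: 0.094
```

Emit:
apply_moves --deltas '[{"dp": [0,0.024,0],"roll": 0,"grip": -1},{"dp": [0,0.024,0],"roll": 0,"grip": -1},{"dp": [0,0.0235,0],"roll": 0,"grip": -1},{"dp": [0,0,0],"roll": 0,"grip": -1},{"dp": [0,0,0],"roll": 0,"grip": 1},{"dp": [0,0,0],"roll": 0,"grip": 1},{"dp": [0,0,0],"roll": 0,"grip": 1},{"dp": [0,0,0],"roll": 0,"grip": 1},{"dp": [0,0,0],"roll": 0,"grip": 1},{"dp": [0,0,0],"roll": 0,"grip": 1}]' --newtons 40

```text
time_s: 5.32
ee_pos: [0.5979, -0.0406, 0.2289]
eef_rot: [-1.571, 0.0, -0.078]
force: [-0.1, 1.0, 0.1]
grip_width: 0.0373
```

Emit:
apply_moves --deltas '[{"dp": [0,0,0],"roll": 0,"grip": 1},{"dp": [0,0,0],"roll": 0,"grip": 1},{"dp": [0,0,0],"roll": 0,"grip": 1},{"dp": [0,0,0],"roll": 0,"grip": 1}]'

```text
time_s: 5.82
ee_pos: [0.5986, -0.0406, 0.229]
eef_rot: [-1.571, -0.002, -0.078]
force: [6.4, -0.5, -2.0]
grip_width: 0.014
```

Gripped: width is 14 mm, which is the bar. Now loosening anticlockwise by 2.2 rad, with the lift.

Emit:
apply_moves --deltas '[{"dp": [0.001,-0.00018,0],"roll": -0.18,"grip": 1},{"dp": [0,-0.00018,0],"roll": -0.18,"grip": 1},{"dp": [0,-0.00018,0],"roll": -0.18,"grip": 1},{"dp": [0,-0.00018,0],"roll": -0.18,"grip": 1},{"dp": [0,-0.00018,0],"roll": -0.18,"grip": 1},{"dp": [0,-0.00018,0],"roll": -0.18,"grip": 1},{"dp": [0,-0.00018,0],"roll": -0.18,"grip": 1},{"dp": [0,0,0],"roll": 0,"grip": 1}]'

```text
time_s: 6.82
ee_pos: [0.5989, -0.0406, 0.2294]
eef_rot: [-1.57, 0.0, 1.181]
force: [4.2, 0.3, -8.8]
grip_width: 0.0136
```

Emit:
apply_moves --deltas '[{"dp": [0,-0.00018,0],"roll": -0.18,"grip": 1},{"dp": [0,-0.00018,0],"roll": -0.18,"grip": 1},{"dp": [0,-0.00018,0],"roll": -0.18,"grip": 1},{"dp": [0,-0.00018,0],"roll": -0.18,"grip": 1},{"dp": [0,-0.00018,0],"roll": -0.18,"grip": 1},{"dp": [0,0,0],"roll": 0,"grip": 1},{"dp": [0,0,0],"roll": 0,"grip": 1}]'

```text
time_s: 7.7
ee_pos: [0.5989, -0.0405, 0.23]
eef_rot: [-1.57, -0.001, 2.077]
force: [5.9, 0.7, -11.7]
grip_width: 0.0139
```

Emit:
apply_moves --deltas '[{"dp": [0.0009,0.001,-0.0003],"roll": 0,"grip": 1},{"dp": [0.001,0,-0.0003],"roll": 0,"grip": 1},{"dp": [0.001,0,-0.0003],"roll": 0,"grip": 1},{"dp": [0,0,0],"roll": 0,"grip": 1}]'

```text
time_s: 8.2
ee_pos: [0.5984, -0.0377, 0.2299]
eef_rot: [-1.571, 0.0, 2.08]
force: [4.7, -1.1, -6.9]
grip_width: 0.0133
```

It slides freely. Sliding another 43 mm along +y.

Emit:
apply_moves --deltas '[{"dp": [0.0041,0,-0.0013],"roll": 0,"grip": 1},{"dp": [0.0041,0,-0.0013],"roll": 0,"grip": 1},{"dp": [0.0041,0,-0.0013],"roll": 0,"grip": 1},{"dp": [0.0041,0,-0.0013],"roll": 0,"grip": 1},{"dp": [0.0041,0,-0.0013],"roll": 0,"grip": 1},{"dp": [0.0041,0,-0.0013],"roll": 0,"grip": 1},{"dp": [0.0041,0,-0.0013],"roll": 0,"grip": 1},{"dp": [0.0041,0,-0.0013],"roll": 0,"grip": 1},{"dp": [0.0041,0,-0.0013],"roll": 0,"grip": 1},{"dp": [0.0041,0,-0.0013],"roll": 0,"grip": 1}]'

```text
time_s: 9.45
ee_pos: [0.5898, 0.0044, 0.2299]
eef_rot: [-1.571, 0.001, 2.079]
force: [6.7, -1.2, -7.5]
grip_width: 0.0135
```

Emit:
apply_moves --deltas '[{"dp": [0,0,0],"roll": 0,"grip": 1},{"dp": [0,0,0],"roll": 0,"grip": 1},{"dp": [0,0,0],"roll": 0,"grip": 1}]'

```text
time_s: 9.82
ee_pos: [0.5897, 0.0048, 0.2299]
eef_rot: [-1.571, -0.0, 2.08]
force: [5.3, 1.7, -7.5]
grip_width: 0.0139
```

```bash
python3 - <<'E'
from h import *
a=imaging.camera("top")[225:315,250:410]
cv2.imwrite("pics/c3.png",np.clip(cv2.resize(a,(800,450),interpolation=cv2.INTER_CUBIC)*1.6,0,255).astype('uint8'))
E
```

```text
(no output)
```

View pics/c3.png

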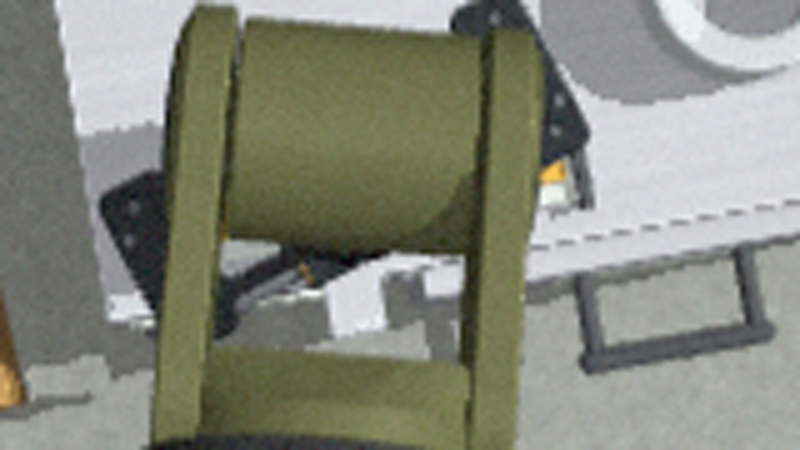

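The tongue is now at crop (357,300), and the door edge at about 425, so it is clear by roughly 17 mm. Now tightening stepwise with tugs.

Emit:
apply_moves --deltas '[{"dp": [0,0.00015,0],"roll": 0.18,"grip": 1},{"dp": [0,0.00015,0],"roll": 0.18,"grip": 1},{"dp": [0,0,0],"roll": 0,"grip": 1},{"dp": [0.0015,0,0],"roll": 0,"grip": 1},{"dp": [0.0015,0,0],"roll": 0,"grip": 1},{"dp": [0,0,0],"roll": 0,"grip": 1}]'

```text
time_s: 10.62
ee_pos: [0.5892, 0.0074, 0.2295]
eef_rot: [-1.571, 0.0, 1.719]
force: [5.5, -0.7, -8.3]
grip_width: 0.0136
```

Emit:
apply_moves --deltas '[{"dp": [0,0.00015,0],"roll": 0.18,"grip": 1},{"dp": [0,0.00015,0],"roll": 0.18,"grip": 1},{"dp": [0,0,0],"roll": 0,"grip": 1},{"dp": [-0.0014,0,-0.0006],"roll": 0,"grip": 1},{"dp": [-0.0014,0,-0.0006],"roll": 0,"grip": 1},{"dp": [0,0,0],"roll": 0,"grip": 1}]'

```text
time_s: 11.38
ee_pos: [0.5895, 0.0062, 0.2294]
eef_rot: [-1.57, -0.003, 1.364]
force: [3.4, 11.3, -5.1]
grip_width: 0.014
```

Emit:
apply_moves --deltas '[{"dp": [-0.0014,0,-0.0006],"roll": 0,"grip": 1},{"dp": [-0.0014,0,-0.0006],"roll": 0,"grip": 1},{"dp": [0,0,0],"roll": 0,"grip": 1},{"dp": [0,0,0],"roll": 0,"grip": 1}]'

```text
time_s: 11.88
ee_pos: [0.5901, 0.0032, 0.2294]
eef_rot: [-1.57, -0.003, 1.364]
force: [2.7, 11.4, -4.6]
grip_width: 0.0133
```

Slip force saturates near 10 N, so the knob is about 0.36 rad past the bite and the bite is at yaw ≈1.73. I'll turn 1.23 rad more, to about 1.6 rad past the bite.

Emit:
apply_moves --deltas '[{"dp": [0.0016,0,0.0007],"roll": 0,"grip": 1},{"dp": [0,0.0001,0],"roll": 0.176,"grip": 1},{"dp": [0,0.0001,0],"roll": 0.176,"grip": 1},{"dp": [0,0.0001,0],"roll": 0.176,"grip": 1},{"dp": [0,0.0001,0],"roll": 0.176,"grip": 1},{"dp": [0,0.0001,0],"roll": 0.176,"grip": 1},{"dp": [0,0.0001,0],"roll": 0.176,"grip": 1},{"dp": [0,0.0001,0],"roll": 0.176,"grip": 1},{"dp": [0,0,0],"roll": 0,"grip": 1},{"dp": [0,0,0],"roll": 0,"grip": 1}]'

```text
time_s: 13.12
ee_pos: [0.5899, 0.0034, 0.2291]
eef_rot: [-1.57, -0.0, 0.134]
force: [2.4, 4.0, -1.1]
grip_width: 0.0136
```

Emit:
apply_moves --deltas '[{"dp": [-0.0001,0,0.002],"roll": 0,"grip": 1},{"dp": [-0.0001,0,0.002],"roll": 0,"grip": 1},{"dp": [0,0,0],"roll": 0,"grip": 1}]'

```text
time_s: 13.5
ee_pos: [0.5898, 0.0047, 0.2291]
eef_rot: [-1.575, -0.001, 0.131]
force: [7.0, -12.9, -2.3]
grip_width: 0.0137
```

Emit:
apply_moves --deltas '[{"dp": [0.0001,0,-0.002],"roll": 0,"grip": 1},{"dp": [0.0001,0,-0.0015],"roll": 0,"grip": 1},{"dp": [0,0,0],"roll": 0,"grip": 1}]'

```text
time_s: 13.88
ee_pos: [0.5899, 0.0038, 0.2291]
eef_rot: [-1.571, -0.001, 0.131]
force: [2.2, 2.7, 0.9]
grip_width: 0.0135
```

The latch holds; it sprang back after the tug. Releasing, lifting, and moving over the handle with the gripper opened to about 42 mm.

Emit:
apply_moves --deltas '[{"dp": [0,0,0],"roll": 0,"grip": 0.1},{"dp": [0,0,0],"roll": 0,"grip": 0.1},{"dp": [0,0,0],"roll": 0,"grip": 0.1},{"dp": [0,0,0],"roll": 0,"grip": 0.1},{"dp": [0,-0.025,0],"roll": 0,"grip": 0.1},{"dp": [0,-0.025,0],"roll": 0,"grip": 0.1},{"dp": [0,-0.005,0],"roll": 0,"grip": 0.1},{"dp": [0,0,0],"roll": -0.068,"grip": 0.1}]'

```text
time_s: 14.88
ee_pos: [0.5898, 0.0036, 0.2834]
eef_rot: [-1.571, 0.0, 0.199]
force: [0.2, 0.1, -0.7]
grip_width: 0.0424
```

Emit:
apply_moves --deltas '[{"dp": [-0.018,0,-0.0281],"roll": 0,"grip": 0.1},{"dp": [-0.018,0,-0.0281],"roll": 0,"grip": 0.1},{"dp": [-0.018,0,-0.0281],"roll": 0,"grip": 0.1},{"dp": [-0.018,0,-0.0281],"roll": 0,"grip": 0.1},{"dp": [-0.018,0,-0.0281],"roll": 0,"grip": 0.1},{"dp": [0,0,0],"roll": 0,"grip": 0.1},{"dp": [0,0,0],"roll": 0,"grip": 0.1}]'

```text
time_s: 15.75
ee_pos: [0.5293, -0.1513, 0.2832]
eef_rot: [-1.57, 0.001, 0.198]
force: [-0.8, -0.1, -0.1]
grip_width: 0.0425
```

```bash
python3 - <<'E'
from h import *
b=imaging.camera("scene");a=imaging.camera("top")
cv2.imwrite("pics/c4.png",np.clip(np.hstack([cv2.resize(a[225:315,250:410],(480,270)),cv2.resize(b[160:240,220:320],(320,270))])*1.6,0,255).astype('uint8'))
E
```

```text
(no output)
```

View pics/c4.png

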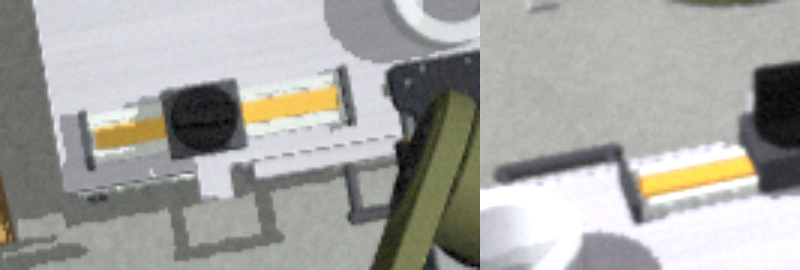

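The latch is clear: the tongue is at crop x≈215 and the door edge at ≈248. Lowering onto the handle.

Emit:
apply_moves --deltas '[{"dp": [0,0.03,0],"roll": 0,"grip": 0.1},{"dp": [0,0.03,0],"roll": 0,"grip": 0.1},{"dp": [0,0.03,0],"roll": 0,"grip": 0.1},{"dp": [0,0.02,0],"roll": 0,"grip": 0.1},{"dp": [0,0.01,0],"roll": 0,"grip": 0.1},{"dp": [0,0.01,0],"roll": 0,"grip": 0.1},{"dp": [0,0,0],"roll": 0,"grip": 0.1}]'

```text
time_s: 16.73
ee_pos: [0.5293, -0.1517, 0.1536]
eef_rot: [-1.571, 0.0, 0.198]
force: [-0.5, -0.3, -0.4]
grip_width: 0.0422
```

Emit:
apply_moves --deltas '[{"dp": [0,0.009,0],"roll": 0,"grip": 0.1},{"dp": [0,0.009,0],"roll": 0,"grip": 0.1},{"dp": [0,0,0],"roll": 0,"grip": 0.1},{"dp": [0,0,0],"roll": 0,"grip": 1},{"dp": [0,0,0],"roll": 0,"grip": 1},{"dp": [0,0,0],"roll": 0,"grip": 1},{"dp": [0,0,0],"roll": 0,"grip": 1},{"dp": [0,0,0],"roll": 0,"grip": 1}]' --newtons 20

```text
time_s: 17.73
ee_pos: [0.5294, -0.1519, 0.136]
eef_rot: [-1.571, -0.0, 0.198]
force: [2.1, -1.2, 1.3]
grip_width: 0.0105
```

Emit:
apply_moves --deltas '[{"dp": [-0.0107,0,-0.0052],"roll": -0.1,"grip": 1},{"dp": [-0.0107,0,-0.0052],"roll": -0.1,"grip": 1},{"dp": [-0.0107,0,-0.0052],"roll": -0.1,"grip": 1},{"dp": [0,0,0],"roll": 0,"grip": 1}]'

```text
time_s: 18.23
ee_pos: [0.5033, -0.177, 0.136]
eef_rot: [-1.572, -0.001, 0.499]
force: [3.6, -3.4, -1.5]
grip_width: 0.0108
```

Low forces; continuing.

Emit:
apply_moves --deltas '[{"dp": [-0.0107,0,-0.0052],"roll": -0.1,"grip": 1},{"dp": [-0.0107,0,-0.0052],"roll": -0.1,"grip": 1},{"dp": [-0.0107,0,-0.0052],"roll": -0.1,"grip": 1},{"dp": [-0.0107,0,-0.0052],"roll": -0.1,"grip": 1},{"dp": [0,0,0],"roll": 0,"grip": 1}]'

```text
time_s: 18.85
ee_pos: [0.4825, -0.2191, 0.136]
eef_rot: [-1.573, -0.001, 0.899]
force: [8.1, -2.1, -4.6]
grip_width: 0.0102
```

Emit:
apply_moves --deltas '[{"dp": [-0.0107,0,-0.0052],"roll": -0.1,"grip": 1},{"dp": [-0.0107,0,-0.0052],"roll": -0.1,"grip": 1},{"dp": [-0.0107,0,-0.0052],"roll": -0.1,"grip": 1},{"dp": [-0.0107,0,-0.0052],"roll": -0.1,"grip": 1},{"dp": [-0.0107,0,-0.0052],"roll": -0.1,"grip": 1},{"dp": [0,0,0],"roll": 0,"grip": 1},{"dp": [0,0,0],"roll": 0,"grip": 1}]'

```text
time_s: 19.73
ee_pos: [0.4817, -0.277, 0.136]
eef_rot: [-1.573, -0.0, 1.398]
force: [8.4, -0.0, -1.6]
grip_width: 0.0103
```

Emit:
apply_moves --deltas '[{"dp": [0,0,0],"roll": 0,"grip": 0.15},{"dp": [0,0,0],"roll": 0,"grip": 0.15},{"dp": [0,0,0],"roll": 0,"grip": 0.15},{"dp": [0,0,0],"roll": 0,"grip": 0.15},{"dp": [0,-0.02,0],"roll": 0,"grip": 0.15},{"dp": [0,-0.04,0],"roll": 0,"grip": 0.15},{"dp": [0,-0.04,0],"roll": 0,"grip": 0.15},{"dp": [0,-0.04,0],"roll": 0,"grip": 0.15},{"dp": [0,0,0],"roll": 0,"grip": 0.15}]'

```text
time_s: 20.85
ee_pos: [0.4812, -0.2776, 0.2788]
eef_rot: [-1.576, 0.002, 1.398]
force: [0.4, 0.2, -1.0]
grip_width: 0.0399
```

Emit:
apply_moves --deltas '[{"dp": [0.03,0,0.03],"roll": 0,"grip": 0.15},{"dp": [0.03,0,0.03],"roll": 0,"grip": 0.15},{"dp": [0.03,0,0.03],"roll": 0,"grip": 0.15},{"dp": [0.03,0,0.03],"roll": 0,"grip": 0.15},{"dp": [0.03,0,0],"roll": 0,"grip": 0.15},{"dp": [0,0,0],"roll": 0,"grip": 0.15},{"dp": [0,0,0],"roll": 0,"grip": 0.15}]'

```text
time_s: 21.72
ee_pos: [0.3881, -0.109, 0.2752]
eef_rot: [-1.57, -0.0, 1.398]
force: [-0.3, -0.1, -0.5]
grip_width: 0.0403
```

```bash
python3 - <<'E'
from h import *
a=imaging.camera("top");print(ctrl.get_obs()["force"])
cv2.imwrite("pics/c5.png",np.clip(cv2.resize(a[180:380,180:520],(800,471))*1.5,0,255).astype('uint8'))
E
```

```text
[-0.4735  0.2333  0.2227]
```

View pics/c5.png

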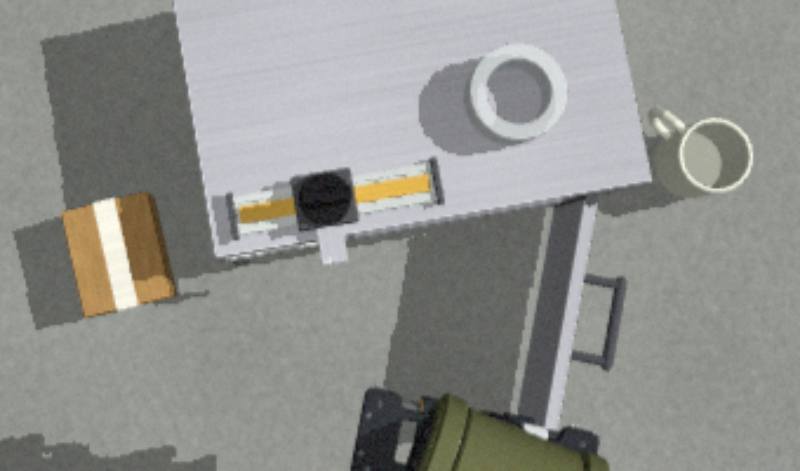

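The door stands about 70° open: its edge runs from crop (590,200) to (560,430). The handle, tape, mug and parcel are in place, the latch is clear, and the gripper is about 100 mm above the door.

```bash
python3 -c "
from station import ctrl
print(ctrl.hand_in())"
```

```text
the job is handed in; nothing more can be done
None
```

The compartment is open and the job is handed in at about 22 s; the hand-in gives no verdict.

- **Latch:** I loosened the knob 2.16 rad and slid the latch about 45 mm. I estimate the joint at about 0.05 m, and the pictures show the tongue clear of the door edge by roughly 17 mm.
- **Knob:** By tugging, I judged the point where it begins to grip from a steady 10 N slip force, about 0.36 rad past it. I then tightened to about 1.6 rad past that point, roughly a quarter turn. That should press with about 54 N, but I did not measure the pressing force directly.
- **Tug check:** One tug at the final tightness reached only about 13–17 N. The gripper moved 1.3 mm and came back to within 0.4 mm. I took that as give in the fingers, and did not test the latch at a higher force.
- **Door:** I swung it by the handle to about 1.2 rad (69°), and the last picture reads about 70–72°. The gripper was lifted clear, with the force reading near zero.
- **Bystanders:** The parcel, tape and mug look unmoved in the last picture; I did not measure their positions.

One reading disagreed with the description: the gripper rose only about 1 mm while the knob turned 2.16 rad, where about 2 mm was expected. This was probably slip or give in the grip.

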